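# Reassemble the rolling pin

### The arm

A 6-joint arm with a two-finger parallel gripper is mounted at the origin on a cart in front of the work surface, level with it; the furniture and walls round the work are solid. World frame = base frame: x ahead of the robot, y to its left, z up, the work surface at z = 0. Lengths are in m, angles in degrees, forces in N, time in s.
With the tool pointing down it reaches from about 0.25 to 0.725 m from the base axis. Payload 9.7 kg.
Tool frame: the origin (TCP) lies midway between the tips of the shut fingers; the grasp point (between the pads) lies 19 mm behind it; x points along the fingers, y is the direction in which the jaws open and shut, and the axes are right-handed (so a half turn about x gives the same grasp; the last joint's range is limited). The gripper opens to 85 mm and grips with 20 to 120 N. Pads are 22 mm wide; open, the fingers measure 114 mm over their backs; the gripper's body (76 mm by 85 mm) begins 54 mm behind the grasp point. The pads swing forward as they close: fully open they stand 13 mm farther back than shut.
Start: joints at [70.646, 4.979, 10.078, 95.1, 0, 90], TCP at [0.182, 0.519, 0.231] pointing down, gripper open.
Joint ranges: [-179.16, 179.16], [-48.56, 103.87], [-65.8, 70.77], [-126.05, 130.52], [-82.76, 87.17], [-180, 180]. Speed limits (degrees/s): [127.2, 127.2, 147.25, 180, 180, 180].

### API

Orientations are given as [roll, pitch, yaw] about the fixed x, y, z axes, in that order (R = Rz(yaw) Ry(pitch) Rx(roll)).
In Python, from workcell import bot, cams gives the robot as it stands.
- The arm moves only by the tool apply_moves, never from a script. Its argument "commands" is a list of rows, each a list of 5 numbers: the shift along the tool's x, y, z in m, then the turn about the tool's x in rad, then the opening, from -1 (shut) to 1 (fully open). In form: [[tx, ty, tz, roll, hand], ...]. A call has 1 to 12 rows; each row is the pose to reach, as a shift and turn from the pose measured when the call began, along the tool's axes at that moment; what a row does not reach only later rows make up. A row lasts 1/10 s, in which the tool goes at most 50 mm and 8.59 degrees, less where a joint would pass 70% of its speed; a pose out of reach is approached as far as the arm can. A call with a gripper value outside its range is refused whole. The fingers move at their own pace and stop on an object; "newtons" is the grip in N (left out, the last holds). Time passes only in rows, so rows that repeat a pose let the fingers close. It gives the time, the measured TCP pose, the force and the opening at its end, in the units of the state.
- bot.get_obs(): the state, without advancing time (a new reading comes with each control period).
- cams.camera(name): name is "side" or "top"; returns a dict with "frame" (480x640x3 uint8, blue, green, red), "depth" (480x640 float32, m along the optical axis (not along the pixel's ray), 0 where there is no reading), "camera_matrix" (3x3 intrinsics, pixels), "R" (3x3) and "t" (3): a world point X has camera coordinates R X + t. Camera axes: x right, y down, z forward; pixel columns grow to the right and rows downward; lengths in m; the calibration is good to about 2 mm. A picture is of the moment at which its call begins.
- bot.job_done(): hands the job in, once; it reports no verdict.
Trained networks look in the newest picture that a camera, given by its name, has taken for a name from the list of things; names that differ only in an ending like _2 or _b are one class to them, and where a whole thing is asked for, a point or a joint stands for the part that bears it (a point fixed in the world has none). Each returns a list of dicts, best first, with "confidence" (0 to 1); they miss things now and then, are a little off and sometimes report something else, mostly with a low value. They report only what shows in the picture. A call takes as long as a camera call.
- cams.spot_in(name, camera): "rect" ([left, top, right, bottom] in pixels, round what is visible of it).
The state is a dict: "time": time; "q": joint angles; "qd": joint speeds; "joint_efforts": joint torques, N m; "ee_pos": TCP position; "tcp_rot": TCP orientation; "wrist_force": force on the tool from outside, world axes, zero at the start; "torque": the same for the moment, N m; "opening": finger opening in m.
Only numpy, scipy, OpenCV 4.12 (cv2) and the standard library are available. Lean on these libraries where they do the work, as an engineer would, in place of code of your own. Each camera call takes 0.05 s, during which the arm holds its last target. There are 200 camera calls.

### The job

Put the marble rolling pin back together: lift the steel axle out of its rest by the bare shaft, slide it partway into the barrel's bore and let go of it there, then take hold further back on its wooden handle and push it gently, never forcing it, until you feel its tip bottom on the bearing hidden inside the barrel. Leave the other things on the worktop where they stand.

Things in the scene. Friction and masses are not known exactly. Their poses are not given: they have to be found in the camera images.
- bore_mouth (a point): centre of the bore's mouth, in the flat end face of the barrel, 85 mm above the worktop. x axis: level, along the bore, into the barrel; z up. The bore is 16 mm in diameter, its first 4 mm a recess 22 mm across. The axle is home when its tip rests on a hard bearing inside, which cannot be seen and sits 155 to 180 mm deep, differently each time; then 10 to 35 mm of shaft still show
- barrel: white marble cylinder, 56 mm in diameter, 200 mm long, level, in a dark wooden stand fixed to the worktop; a fixed wooden handle on its far end. Origin on the worktop 85 mm below bore_mouth, same axes. 50 to 80 mm deep a sprung shoe in the bore's roof presses it down with 3 to 4 N: from there on it drags (2 to 9 N) and stays where left. All contact forces of axle on barrel, shoe and wedging included, must add up to less than 40 N: push with under 25 N
- axle: the loose axle, one rigid piece, 0.2 to 0.3 kg: a plain steel shaft 14 mm in diameter and 190 mm long, then a wooden handle 85 mm long, 25 mm in diameter, with a collar (30 mm in diameter, 8 mm long) at its front. Origin on the axis at the shoulder, the collar's flat front face where the shaft begins; x axis along the axle from handle to shaft tip. At the start it lies level, 45 mm above the worktop
- axle_shoulder (a point): centre of the axle's shoulder (the collar's front face); it does not reach the barrel. x axis as axle
- axle_tip (a point): tip of the shaft, on its axis, 190 mm ahead of the shoulder; the last 6 mm taper to 8 mm in diameter. x axis as axle
- axle_shaft (a point): point on the axis of the shaft, 80 mm ahead of the shoulder and 110 mm behind the tip, near the centre of mass: a good place for the first grasp
- axle_handle (a point): point on the axis of the handle, 50 mm behind the shoulder: a good place for the second grasp
- rest: light wooden rest, 290 x 60 mm, fixed; origin on the worktop below the shoulder of the axle as it starts, x axis along the axle. Two notched posts, 53 mm high, carry the shaft 18 and 168 mm ahead of the shoulder; between them it lies free over a 12 mm base board. The handle lies in a trough with 62 mm high walls, about 5 mm from it, where fingers cannot reach it. The axle lifts straight out
- salt_shaker_mid (a point): salt shaker, 44 mm in diameter, 90 mm high, point 30 mm above its foot; to be left alone
- jam_jar_mid (a point): jam jar, 65 mm in diameter, 83 mm high, point 30 mm above its foot; to be left alone
- egg_timer_mid (a point): egg timer, 66 mm in diameter, 60 mm high, point 30 mm above its foot; to be left alone
- coffee_pod_0_mid (a point): coffee pod, 49 mm in diameter, 43 mm high, point 30 mm above its foot; to be left alone

How it is judged:
By the outcome, as a careful person would: the job done as asked, in the order asked, and still so for the second after the job is handed in, with the robot touching nothing.
It also fails if it takes over 72 s, if anything falls off the work surface, if the arm or the gripper's body presses on something with over 40 N, if the wrist force passes 120 N, or if a joint passes its speed limit or range.

## Working session

There is one attempt and no reset: what is moved stays moved. The work goes in short steps, Python scripts to look and compute and a tool call to move; the robot and the scene stay as the last step left them, time stands still between calls to the robot, and variables do not carry over. Pictures are saved under pics/ and viewed, about 8 in all and at most 12, crops included, and the job is handed in when it is done.

Besides the shell and the picture viewer there is one more tool, called after "Emit:" in YAML: its name, and indented under it one key for each argument. apply_moves: Moves the arm, as the interface text tells. Its arguments: {"type":"object","properties":{"commands":{"type":"array"},"newtons":{"type":"number"}},"required":["commands"]}

```bash
mkdir -p pics; ls; python3 - <<'E'
from workcell import bot,cams
import cv2,pickle
o=bot.get_obs();print({k:o[k] for k in('time','ee_pos','tcp_rot','wrist_force','opening')})
D={}
for c in('top','side'):
    d=cams.camera(c);D[c]=d
    cv2.imwrite(f'pics/{c}0.png',d['frame'])
    print(c,d['camera_matrix'].tolist(),(-d['R'].T@d['t']).round(3),d['R'].round(3).tolist())
    for n in('barrel','axle','rest','bore_mouth','axle_tip','axle_shoulder','salt_shaker_mid','jam_jar_mid','egg_timer_mid','coffee_pod_0_mid'):
        r=cams.spot_in(n,c);print(n,[(x['rect'],round(x['confidence'],2)) for x in r[:2]])
pickle.dump(D,open('d0.pkl','wb'))
E
```

```text
pics
{'time': 0.0, 'ee_pos': array([0.18221259, 0.51868469, 0.23057656]), 'tcp_rot': array([ -89.44933571,   89.92222915, -108.80489133]), 'wrist_force': array([-0.03393495,  0.12381137,  0.59399846]), 'opening': 0.08539618184656023}
top [[439.65388328710316, 0.0, 318.0355890306716], [0.0, 439.65388328710316, 246.77023678186873], [0.0, 0.0, 1.0]] [0.428 0.111 1.133] [[0.014, -1.0, -0.01], [-0.994, -0.013, -0.11], [0.11, 0.011, -0.994]]
barrel []
axle [([361.7, 271.9, 475.0, 292.3], 0.84), ([189.3, 232.5, 309.3, 276.0], 0.58)]
rest [([363.1, 262.5, 490.8, 299.5], 0.7)]
bore_mouth [([189.2, 233.1, 310.1, 275.0], 0.65)]
axle_tip [([366.0, 272.3, 476.6, 293.8], 0.85)]
axle_shoulder [([361.5, 270.8, 476.3, 295.3], 0.58)]
salt_shaker_mid [([289.8, 306.2, 308.8, 321.1], 0.68)]
jam_jar_mid [([145.8, 276.9, 187.4, 307.7], 0.81)]
egg_timer_mid [([300.3, 178.1, 325.2, 198.6], 0.72)]
coffee_pod_0_mid [([218.3, 305.7, 234.4, 323.9], 0.52)]
side [[549.909510844384, 0.0, 334.44812565571056], [0.0, 549.909510844384, 249.262969353606], [0.0, 0.0, 1.0]] [0.506 1.112 0.943] [[-1.0, -0.023, -0.013], [-0.005, 0.646, -0.764], [0.026, -0.763, -0.646]]
barrel [([314.7, 255.8, 361.5, 361.8], 0.55)]
axle [([357.9, 180.6, 372.4, 241.0], 0.6)]
rest [([345.4, 175.4, 379.5, 251.6], 0.85)]
bore_mouth [([314.3, 254.2, 364.7, 363.6], 0.98)]
axle_tip [([358.3, 177.7, 372.2, 240.9], 0.83)]
axle_shoulder [([356.6, 178.9, 375.2, 241.7], 0.78)]
salt_shaker_mid [([392.3, 261.7, 413.0, 301.9], 0.78)]
jam_jar_mid [([371.1, 377.2, 408.0, 422.3], 0.57)]
egg_timer_mid [([251.3, 266.7, 283.1, 296.8], 0.78), ([358.0, 178.7, 370.3, 237.1], 0.7)]
coffee_pod_0_mid [([401.1, 337.0, 419.9, 364.8], 0.77)]
```

```bash
python3 - <<'E'
import cv2
a=cv2.imread('pics/top0.png')[160:340,130:510];cv2.imwrite('pics/a.png',cv2.resize(a,None,fx=2.1,fy=2.1,interpolation=2)[:,:800])
b=cv2.imread('pics/side0.png')[160:440,220:440];cv2.imwrite('pics/b.png',cv2.resize(b,None,fx=2.1,fy=2.1,interpolation=2))
E
```

```text
(no output)
```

View pics/a.png

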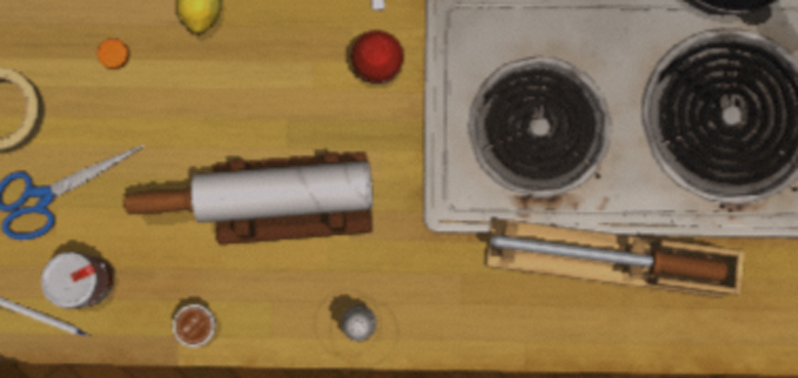

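View pics/b.png

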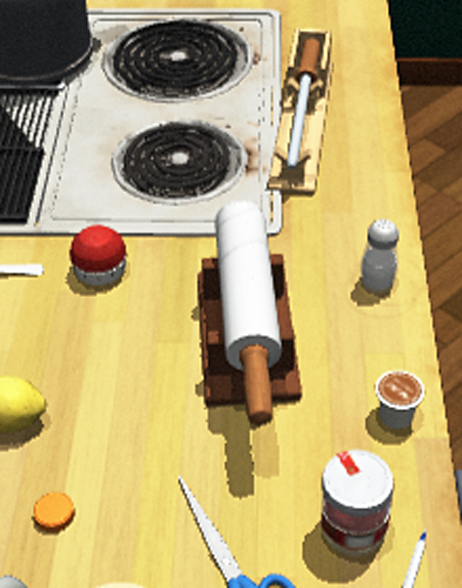

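The top crop shows the bore mouth at about (372,187), facing right. The axle lies in its rest with its tip at (490,243) and its handle to the right. The side crop agrees, and shows the salt shaker and the rest's stove-side edge as the nearest obstacles. Next I fit the axes from depth.

```bash
cat > h.py <<'E'
import numpy as np,cv2
def cloud(d):
    K=d['camera_matrix'];v,u=np.mgrid[:480,:640];z=d['depth']
    P=np.stack([(u-K[0,2])/K[0,0]*z,(v-K[1,2])/K[1,1]*z,z],-1)
    W=(P-d['t'])@d['R'];W[z==0]=np.nan
    return W
def ray(d,u,v,h):
    K=d['camera_matrix'];c=-d['R'].T@d['t'];r=d['R'].T@np.array([(u-K[0,2])/K[0,0],(v-K[1,2])/K[1,1],1])
    return c+r*(h-c[2])/r[2]
def pix(d,X):
    p=d['R']@np.asarray(X)+d['t'];p=d['camera_matrix']@p;return p[:2]/p[2]
def line(P):
    c=np.median(P,0);vx,vy,x,y=cv2.fitLine(P.astype(np.float32),cv2.DIST_HUBER,0,.001,.001).ravel()
    if vy<0: vx,vy=-vx,-vy
    return np.array([x,y]),np.array([vx,vy])
E
python3 - <<'E'
import pickle;from h import *
D=pickle.load(open('d0.pkl','rb'))
for c in D:
    d=D[c];W=cloud(d);g=d['frame'].astype(int);X,Y,Z=W[...,0],W[...,1],W[...,2]
    sat=g.max(2)-g.min(2)
    print(c,'table',np.nanmedian(Z[(X>.3)&(X<.35)&(Y>.15)&(Y<.3)]),'stove near rest',np.nanpercentile(Z[(X>.40)&(X<.6)&(Y>-.2)&(Y<.05)],[10,50,90]).round(3))
    # barrel: white, high
    m=(Z>.09)&(Z<.125)&(sat<40)&(X>.3)&(X<.5)&(Y>.1)&(Y<.4)
    P=W[m];print('barrel n',m.sum(),P.min(0),P.max(0))
    # circle fit: residual distance to axis minimise
    from scipy.optimize import least_squares
    f=lambda p:np.hypot((P[:,0]-p[0]-p[1]*(P[:,1]-.25))/np.hypot(1,p[1]),P[:,2]-p[2])-.028
    s=least_squares(f,[.4,0,.085],loss='soft_l1',f_scale=.002);print('axis x=a+b(y-.25),z',s.x,'rms',np.std(f(s.x)))
    a,b=s.x[:2];print('y ends',np.percentile(P[:,1],[.5,99.5]))
    # shaft
    m=(Z>.037)&(Z<.06)&(sat<45)&(X>.28)&(X<.40)&(Y>-.17)&(Y<.05)
    P=W[m];print('shaft n',m.sum(),'y',P[:,1].min(),P[:,1].max())
    q,v=line(P[:,:2]);print('shaft x at y=-.05',q[0]+(-.05-q[1])*v[0]/v[1],'slope',v[0]/v[1],'z',np.percentile(P[:,2],[50,95]))
    m=(Z>.04)&(Z<.065)&(g[...,2]-g[...,0]>25)&(g[...,2]<150)&(X>.28)&(X<.40)&(Y>-.3)&(Y<-.09)
    P=W[m];print('handle',m.sum(),P[:,1].min(),P[:,1].max(),np.median(P,0) if len(P) else '')
E
```

```text
top table -0.0009861251804968744 stove near rest [-0.003  0.003  0.038]
barrel n 19 [0.37262412 0.15875717 0.09000675] [0.49968991 0.34477554 0.09770308]
axis x=a+b(y-.25),z [0.44207257 0.61913514 0.06608166] rms 0.002059491864750534
y ends [0.15892609 0.34457905]Traceback (most recent call last):
  File "<stdin>", line 17, in <module>
    return umr_minimum(a, axis, None, out, keepdims, initial, where)
ValueError: zero-size array to reduction operation minimum which has no identity
```

```bash
python3 - <<'E'
import cv2
a=cv2.imread('pics/top0.png')[225:310,290:490];cv2.imwrite('pics/c.png',cv2.resize(a,None,fx=4,fy=4,interpolation=0))
E
```

```text
(no output)
```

View pics/c.png

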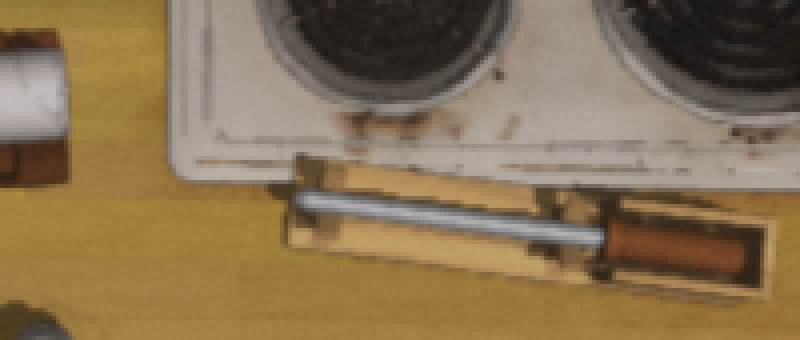

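```bash
cat >> h.py <<'E'
def mids(d,us,v0,v1,sat,vmin,axis=0):
    """subpixel mid lines: for each col (axis 0) or row (axis 1) centroid of low-sat bright pixels; returns (u,v,width)"""
    g=d['frame'].astype(int);m=((g.max(2)-g.min(2))<sat)&(g.max(2)>vmin)
    if axis: m=m.T
    o=[]
    for u in us:
        s=np.flatnonzero(m[v0:v1,u])+v0
        if len(s): o.append((u,s.mean(),len(s)) if not axis else (s.mean(),u,len(s)))
    return np.array(o)
def axisfit(d,M,h):
    P=np.array([ray(d,u,v,h)[:2] for u,v,_ in M]);return line(P)
E
python3 - <<'E'
import pickle;from h import *
D=pickle.load(open('d0.pkl','rb'))
t,s=D['top'],D['side']
for n,M,h in(('barrel top',mids(t,range(228,300),230,275,45,90),.085),('shaft top',mids(t,range(370,415),268,290,45,70),.045)):
    q,v=axisfit(t,M,h);print(n,M[::12].round(1).tolist(),'x at y=.14,-.05',(q[0]+(np.array([.14,-.05])-q[1])*v[0]/v[1]).round(4),'slope deg',np.degrees(np.arctan2(v[0],v[1])))
M=mids(s,range(265,325),310,372,45,120,1);print(M[::8].round(1).tolist());q,v=axisfit(s,M,.085);print('barrel side x at .14',q[0]+(.14-q[1])*v[0]/v[1],np.degrees(np.arctan2(v[0],v[1])))
M=mids(s,range(202,236),352,378,45,70,1);print(M[::6].round(1).tolist());q,v=axisfit(s,M,.045);print('shaft side x at -.05',q[0]+(-.05-q[1])*v[0]/v[1],np.degrees(np.arctan2(v[0],v[1])))
print('mouth',ray(t,306.8,248.7,.085),'tip',ray(t,364,274.75,.045),'shoulder',ray(t,441.5,284.5,.045))
W=cloud(t);
for u,v in((270,250),(390,277),(350,260),(300,314),(345,268),(400,262)):print((u,v),W[v,u].round(3),t['depth'][v,u])
W=cloud(s)
for u,v in((336,290),(365,210),(402,270)):print('s',(u,v),W[v,u].round(3))
E
```

```text
barrel top [[228.0, 254.0, 23.0], [240.0, 252.5, 22.0], [252.0, 252.5, 22.0], [264.0, 251.5, 22.0], [276.0, 250.5, 22.0], [288.0, 249.5, 22.0]] x at y=.14,-.05 [0.5421 0.5596] slope deg -5.264563
shaft top [[370.0, 275.0, 7.0], [382.0, 276.0, 7.0], [394.0, 278.0, 7.0], [406.0, 277.9, 7.0]] x at y=.14,-.05 [0.4865 0.4773] slope deg 2.7594826
[[331.7, 265.0, 43.0], [335.0, 273.0, 23.0], [336.0, 281.0, 23.0], [336.5, 289.0, 24.0], [337.5, 297.0, 24.0], [338.5, 305.0, 26.0], [339.5, 313.0, 26.0], [338.5, 321.0, 10.0]]
barrel side x at .14 0.5425519 -5.8074336
[[363.4, 202.0, 14.0], [362.2, 208.0, 13.0], [360.0, 214.0, 8.0], [360.1, 220.0, 7.0], [360.5, 226.0, 6.0], [359.5, 232.0, 6.0]]
shaft side x at -.05 0.47598642 4.1887274
mouth [0.5390944 0.1501621 0.085    ] tip [0.48055967 0.00925607 0.045     ] shoulder [ 0.45926636 -0.18118268  0.045     ]
(270, 250) [0.532 0.235 0.111] 1.0286849
(390, 277) [ 0.476 -0.053  0.054] 1.075535
(350, 260) [0.52  0.041 0.002] 1.1334546
(300, 314) [0.384 0.163 0.087] 1.0346384
(345, 268) [0.499 0.054 0.006] 1.1273841
(400, 262) [ 0.517 -0.088 -0.002] 1.1351869
s (336, 290) [0.533 0.265 0.112]
s (365, 210) [ 0.462 -0.111  0.051]
s (402, 270) [0.383 0.173 0.088]
```

```bash
python3 - <<'E'
import pickle;from h import *;from scipy.optimize import least_squares
D=pickle.load(open('d0.pkl','rb'))
for c in D:
    d=D[c];W=cloud(d);X,Y,Z=W[...,0],W[...,1],W[...,2]
    def fit(m,r,a0,y0,z0):
        P=W[m];f=lambda p:np.hypot((P[:,0]-p[0]-p[1]*(P[:,1]-y0))/np.hypot(1,p[1]),P[:,2]-p[2]-p[3]*(P[:,1]-y0))-r
        s=least_squares(f,[a0,0.,z0,0.],loss='soft_l1',f_scale=.001).x
        return m.sum(),'y',P[:,1].min().round(4),P[:,1].max().round(4),'x0,deg,z0,tilt',s[0].round(4),np.degrees(np.arctan(s[1])).round(2),s[2].round(4),np.degrees(s[3]).round(2),'rms',np.std(f(s)).round(4)
    print(c,'barrel@.2',fit((Z>.088)&(Z<.12)&(X>.48)&(X<.58)&(Y>.1)&(Y<.34),.028,.535,.2,.085))
    ln=X-(.4593+.112*(Y+.1812))
    print('shaft@-.07',fit((Z>.040)&(Z<.058)&(abs(ln)<.014)&(Y>-.15)&(Y<-.02),.007,.472,-.07,.045))
    print('handle@-.23',fit((Z>.045)&(Z<.075)&(abs(ln)<.014)&(Y>-.26)&(Y<-.195),.0125,.455,-.23,.045))
    g=d['frame']
# refined shaft in top image: brightest centroid
t=D['top'];g=t['frame'].astype(float);L=[]
for u in range(372,436):
    ve=274.75+(u-364)*.126;vv=np.arange(int(ve)-5,int(ve)+7);p=g[vv,u];w=np.clip(p[:,0]-p[:,2]+60,0,None)**2  # blue vs red: steel vs wood
    L.append((u,(w*vv).sum()/w.sum(),0))
q,v=axisfit(t,L,.045);print('shaft top img x@-.07',q[0]+(-.07-q[1])*v[0]/v[1],np.degrees(np.arctan2(v[0],v[1])))
E
```

```text
top barrel@.2 (np.int64(1856), 'y', np.float64(0.1487), np.float64(0.3398), 'x0,deg,z0,tilt', np.float64(0.5379), np.float64(-5.33), np.float64(0.0837), np.float64(0.09), 'rms', np.float64(0.0017))
shaft@-.07 (np.int64(301), 'y', np.float64(-0.15), np.float64(-0.0204), 'x0,deg,z0,tilt', np.float64(0.4736), np.float64(6.96), np.float64(0.0437), np.float64(0.27), 'rms', np.float64(0.0016))
handle@-.23 (np.int64(269), 'y', np.float64(-0.2599), np.float64(-0.1951), 'x0,deg,z0,tilt', np.float64(0.4548), np.float64(6.69), np.float64(0.0431), np.float64(0.21), 'rms', np.float64(0.0017))
side barrel@.2 (np.int64(1488), 'y', np.float64(0.1504), np.float64(0.34), 'x0,deg,z0,tilt', np.float64(0.5366), np.float64(-5.5), np.float64(0.0849), np.float64(0.01), 'rms', np.float64(0.0013))
shaft@-.07 (np.int64(153), 'y', np.float64(-0.1481), np.float64(-0.0203), 'x0,deg,z0,tilt', np.float64(0.4724), np.float64(6.81), np.float64(0.0454), np.float64(-0.2), 'rms', np.float64(0.0017))
handle@-.23 (np.int64(103), 'y', np.float64(-0.2597), np.float64(-0.1953), 'x0,deg,z0,tilt', np.float64(0.4535), np.float64(6.55), np.float64(0.0447), np.float64(0.82), 'rms', np.float64(0.0018))
shaft top img x@-.07 0.47304273 6.8497205
```

```bash
cat >> h.py <<'E'
from scipy.spatial.transform import Rotation as Ro
def plan(o,target=None,ydir=None):
    """tool-frame shift to world target, roll so tool y is parallel (mod 180) to ydir (xy)"""
    R=Ro.from_euler('xyz',o['tcp_rot'],degrees=True).as_matrix();out=[]
    print('pos',o['ee_pos'].round(4),'R cols',R.round(3).tolist(),'F',o['wrist_force'].round(2),'T',o['torque'].round(2),'open',round(o['opening'],4),'t',o['time'],'q6',o['q'].round(1)[-1])
    if target is not None: print('shift',(R.T@(np.array(target)-o['ee_pos'])).round(4))
    if ydir is not None:
        l=R.T@np.array([*ydir,0.]);a=np.arctan2(l[2],l[1]);print('roll',(a+np.pi/2)%np.pi-np.pi/2)
E
python3 - <<'E'
from workcell import bot;from h import *
a=np.radians(6.85);plan(bot.get_obs(),[.4692,-.102,.10],[np.cos(a),-np.sin(a)])
E
```

```text
pos [0.1823 0.5189 0.2313] R cols [[-0.0, 0.331, 0.943], [0.0, 0.943, -0.331], [-1.0, -0.0, -0.0]] F [-0.56  0.01  0.78] T [-0.02  0.    0.  ] open 0.0854 t 1.1 q6 90.0
shift [ 0.1313 -0.4908  0.4765]
roll 1.3525773369919931
```

Emit:
apply_moves:
  commands:
    - [0,-0.03,0.03,0.1,0.2]
    - [0,-0.06,0.06,0.2,0.2]
    - [0,-0.095,0.093,0.3,0.2]
    - [0,-0.13,0.126,0.4,0.2]
    - [0,-0.165,0.16,0.5,0.2]
    - [0,-0.2,0.194,0.6,0.2]
    - [0,-0.235,0.228,0.7,0.2]
    - [0,-0.27,0.262,0.8,0.2]
    - [0,-0.305,0.296,0.9,0.2]
    - [0,-0.34,0.33,1.0,0.2]
    - [0,-0.375,0.364,1.1,0.2]
    - [0,-0.41,0.398,1.2,0.2]
  newtons: 40

```text
time: 2.3
ee_pos: [0.4223, -0.0019, 0.2316]
tcp_rot: [94.1, 89.9, 5.7]
wrist_force: [1.2, 0.6, -0.2]
opening: 0.0512
```

```bash
python3 - <<'E'
from workcell import bot;from h import *
a=np.radians(6.85);plan(bot.get_obs(),[.4692,-.102,.10],[np.cos(a),-np.sin(a)])
E
```

```text
pos [ 0.4223 -0.0019  0.2316] R cols [[0.001, 1.0, 0.029], [0.0, 0.029, -1.0], [-1.0, 0.001, -0.0]] F [ 1.17  0.57 -0.21] T [ 0.04 -0.02 -0.02] open 0.0512 t 2.3 q6 88.1
shift [0.1316 0.0439 0.1014]
roll 0.1482007582086009
```

Emit:
apply_moves:
  commands:
    - [0.0,0.02,0.05,0.1,0.2]
    - [0.02,0.0439,0.1014,0.148,0.2]
    - [0.06,0.0439,0.1014,0.148,0.2]
    - [0.1,0.0439,0.1014,0.148,0.2]
    - [0.135,0.0439,0.1014,0.148,0.2]
    - [0.17,0.0439,0.1014,0.148,0.2]
    - [0.19,0.0439,0.1014,0.148,0.2]
    - [0.2056,0.0439,0.1014,0.148,0.2]
    - [0.2056,0.0439,0.1014,0.148,0.2]

```text
time: 3.2
ee_pos: [0.4679, -0.1017, 0.024]
tcp_rot: [-102.3, 89.9, 160.8]
wrist_force: [-0.4, 0.2, 0.1]
opening: 0.0511
```

```bash
python3 - <<'E'
from workcell import bot,cams;from h import *
a=np.radians(6.85);plan(bot.get_obs(),[.4692,-.102,.026],[np.cos(a),-np.sin(a)])
t=cams.camera('top')['frame'][225:310,330:490];s=cams.camera('side')['frame'][165:265,310:420]
cv2.imwrite('pics/d.png',np.hstack([cv2.resize(t,(640,340)),np.zeros((340,0,3),np.uint8)]))
E
```

```text
pos [ 0.4679 -0.1017  0.024 ] R cols [[-0.002, 0.993, -0.119], [0.001, -0.119, -0.993], [-1.0, -0.003, -0.001]] F [-0.35  0.22  0.07] T [ 0.04 -0.01  0.06] open 0.0511 t 3.2 q6 84.6
shift [-0.002   0.0013  0.0001]
roll 0.0001711560161161696
```

View pics/d.png

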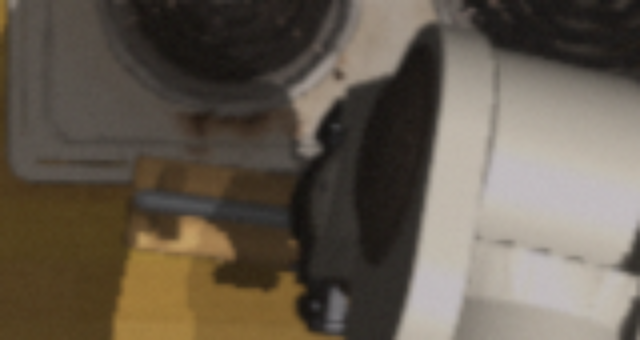

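The fingers straddle the shaft evenly: finger tips at about (335,120) and (325,305), shaft at row 212. I'll close.

Emit:
apply_moves:
  commands:
    - [-0.001,0.001,0,0,-0.3]
    - [-0.001,0.001,0,0,-0.6]
    - [-0.001,0.001,0,0,-0.8]
    - [-0.001,0.001,0,0,-1]
    - [-0.001,0.001,0,0,-1]
    - [-0.001,0.001,0,0,-1]
    - [-0.001,0.001,0,0,-1]
    - [-0.001,0.001,0,0,-1]
  newtons: 60

```text
time: 4.1
ee_pos: [0.4685, -0.102, 0.0285]
tcp_rot: [-88.9, 89.9, 174.2]
wrist_force: [-14.6, 2.4, 14.2]
opening: 0.0117
```

```bash
python3 - <<'E'
from workcell import bot;from h import *
a=np.radians(6.85);plan(bot.get_obs(),[.4692,-.102,.026],[np.cos(a),-np.sin(a)])
E
```

```text
pos [ 0.4685 -0.102   0.0285] R cols [[-0.002, 0.993, -0.119], [0.0, -0.119, -0.993], [-1.0, -0.002, 0.0]] F [-14.6    2.37  14.2 ] T [0.39 2.95 0.05] open 0.0117 t 4.1 q6 84.6
shift [ 0.0025  0.0007 -0.0001]
roll 9.157429821815555e-05
```

Emit:
apply_moves:
  commands:
    - [0,-0.001,0,0,-1]
    - [0,-0.001,0,0,-1]
    - [0,-0.001,0,0,-1]

```text
time: 4.4
ee_pos: [0.468, -0.102, 0.0291]
tcp_rot: [-80.4, 89.9, -177.2]
wrist_force: [0.9, -0.4, 3.2]
opening: 0.0119
```

```bash
python3 - <<'E'
from workcell import bot,cams;from h import *
a=np.radians(6.85);plan(bot.get_obs(),[.4692,-.102,.026],[np.cos(a),-np.sin(a)])
s=cams.camera('side')['frame'][165:265,310:420]
cv2.imwrite('pics/e.png',cv2.resize(s,None,fx=5,fy=5,interpolation=2))
E
```

```text
pos [ 0.468  -0.102   0.0291] R cols [[-0.001, 0.993, -0.119], [-0.0, -0.119, -0.993], [-1.0, -0.001, 0.0]] F [ 0.92 -0.42  3.17] T [-0.03 -0.11 -0.04] open 0.0119 t 4.4 q6 84.6
shift [ 0.0031  0.0012 -0.0001]
roll 0.00011170325197640274
```

View pics/e.png

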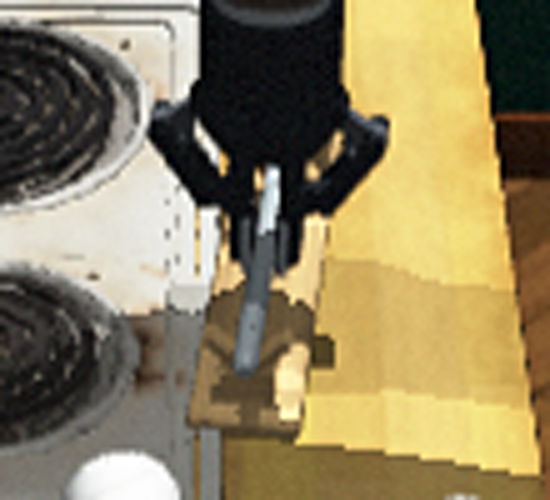

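Emit:
apply_moves:
  commands:
    - [-0.01,0,0,0,-1]
    - [-0.025,0,0,0,-1]
    - [-0.04,0,0,0,-1]
    - [-0.05,0,0,0,-1]
    - [-0.05,0,0,0,-1]

```text
time: 4.95
ee_pos: [0.4691, -0.1022, 0.0812]
tcp_rot: [79.1, 89.9, -17.8]
wrist_force: [0.2, 0.6, -2.3]
opening: 0.0117
```

```bash
python3 - <<'E'
from workcell import bot;from h import *
a=np.radians(-5.4);plan(bot.get_obs(),[.5535,.0156,.0691],[np.cos(a),-np.sin(a)])
E
```

```text
pos [ 0.4691 -0.1022  0.0812] R cols [[0.002, 0.993, -0.119], [-0.001, -0.119, -0.993], [-1.0, 0.002, 0.0]] F [ 0.22  0.56 -2.28] T [ 0.04 -0.01  0.03] open 0.0117 t 4.95 q6 84.6
shift [ 0.0122  0.0697 -0.127 ]
roll -0.21370578121077277
```

Emit:
apply_moves:
  commands:
    - [0.0,0.02,-0.02,-0.05,-1]
    - [0.0,0.04,-0.05,-0.1,-1]
    - [0.004,0.06,-0.08,-0.15,-1]
    - [0.008,0.0697,-0.11,-0.2137,-1]
    - [0.0122,0.0697,-0.127,-0.2137,-1]
    - [0.0122,0.0697,-0.127,-0.2137,-1]
    - [0.0122,0.0697,-0.127,-0.2137,-1]
    - [0.0122,0.0697,-0.127,-0.2137,-1]

```text
time: 5.75
ee_pos: [0.5533, 0.0149, 0.0692]
tcp_rot: [59.6, 89.9, -25.1]
wrist_force: [0.1, -0.4, -3.1]
opening: 0.0119
```

```bash
python3 - <<'E'
from workcell import bot,cams;from h import *;import pickle
a=np.radians(-5.4);plan(bot.get_obs(),[.5535,.0156,.0691],[np.cos(a),-np.sin(a)])
D={c:cams.camera(c) for c in('top','side')};pickle.dump(D,open('d1.pkl','wb'))
from scipy.optimize import least_squares
for c in D:
    d=D[c];W=cloud(d);X,Y,Z=W[...,0],W[...,1],W[...,2]
    ln=X-(.5535-.0945*(Y-.0156))
    for n,r,m in(('front',.007,(Y>.035)&(Y<.118)&(Z>.06)&(Z<.1)),('handle',.0125,(Y<-.075)&(Y>-.16)&(Z>.065)&(Z<.11))):
        m=m&(abs(ln)<.02)
        P=W[m]
        if len(P)<15: print(c,n,len(P));continue
        f=lambda p:np.hypot((P[:,0]-p[0]-p[1]*(P[:,1]-.08))/np.hypot(1,p[1]),P[:,2]-p[2]-p[3]*(P[:,1]-.08))-r
        s=least_squares(f,[.548,-.09,.085,0.],loss='soft_l1',f_scale=.001).x
        print(c,n,len(P),'x@.08',s[0].round(4),np.degrees(np.arctan(s[1])).round(2),'z',s[2].round(4),'tilt',np.degrees(s[3]).round(2),np.std(f(s)).round(4),'ymax',P[:,1].max())
a=cv2.resize(D['top']['frame'][215:290,270:430],None,fx=4.9,fy=4.9,interpolation=2);b=cv2.resize(D['side']['frame'][215:275,290:370],(784,300*2-400+16),interpolation=2)
cv2.imwrite('pics/f.png',np.vstack([a[:,:784],b]))
E
```

```text
pos [0.5533 0.0149 0.0692] R cols [[0.002, 0.996, 0.093], [-0.001, 0.093, -0.996], [-1.0, 0.002, 0.001]] F [ 0.13 -0.35 -3.1 ] T [-0.03 -0.   -0.03] open 0.0119 t 5.75 q6 86.2
shift [ 0.0001  0.0003 -0.0007]
roll -0.0007297708555022986
top front 181 x@.08 0.5484 -4.68 z 0.0841 tilt 0.52 0.0015 ymax 0.11626429272087706
top handle 0
side front 122 x@.08 0.5472 -5.35 z 0.0858 tilt -0.88 0.0014 ymax 0.11726798253276911
side handle 0
```

View pics/f.png

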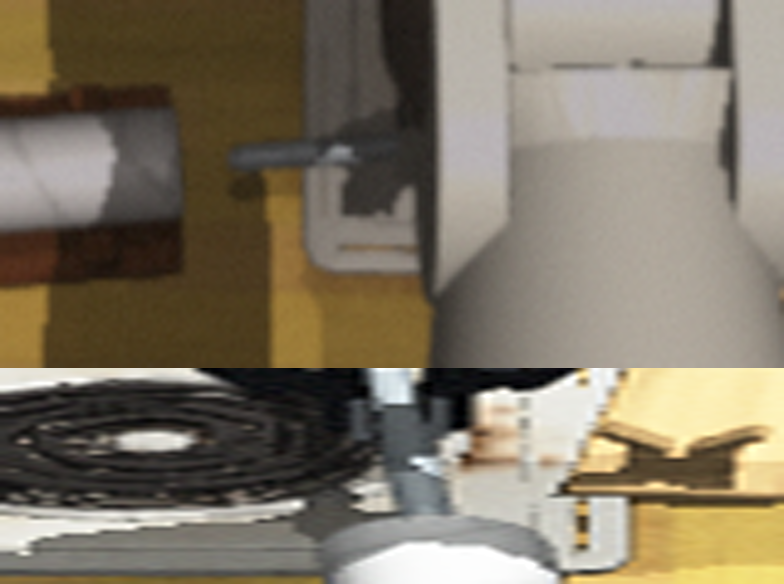

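The axle points at the mouth, with its tip at (230,157) in the top view and the end face at x≈182. Measured against the barrel in the same pictures, it sits about 0.8 mm to the −x side, so I'll correct that while approaching.

Emit:
apply_moves:
  commands:
    - [0.0003,0.0008,-0.005,-0.0007,-1]
    - [0.0003,0.0008,-0.011,-0.0007,-1]
    - [0.0003,0.0008,-0.017,-0.0007,-1]
    - [0.0003,0.0008,-0.022,-0.0007,-1]
    - [0.0003,0.0008,-0.026,-0.0007,-1]
    - [0.0003,0.0008,-0.029,-0.0007,-1]
    - [0.0003,0.0008,-0.032,-0.0007,-1]
    - [0.0003,0.0008,-0.034,-0.0007,-1]
    - [0.0003,0.0008,-0.036,-0.0007,-1]
    - [0.0003,0.0008,-0.036,-0.0007,-1]

```text
time: 6.85
ee_pos: [0.5509, 0.0508, 0.069]
tcp_rot: [66.6, 89.9, -18.0]
wrist_force: [0.1, -0.9, -2.0]
opening: 0.0124
```

```bash
python3 - <<'E'
from workcell import bot;from h import *
a=np.radians(-5.4);plan(bot.get_obs(),None,[np.cos(a),-np.sin(a)])
E
```

```text
pos [0.5509 0.0508 0.069 ] R cols [[0.002, 0.996, 0.094], [-0.001, 0.094, -0.996], [-1.0, 0.002, 0.001]] F [ 0.07 -0.87 -2.01] T [-0.05 -0.06 -0.04] open 0.0124 t 6.85 q6 89.9
roll -0.0003499562777071752
```

Emit:
apply_moves:
  commands:
    - [0,0,-0.002,0,-1]
    - [0,0,-0.004,0,-1]
    - [0,0,-0.006,0,-1]
    - [0,0,-0.008,0,-1]
    - [0,0,-0.01,0,-1]
    - [0,0,-0.012,0,-1]
    - [0,0,-0.014,0,-1]
    - [0,0,-0.016,0,-1]
    - [0,0,-0.016,0,-1]

```text
time: 7.75
ee_pos: [0.5493, 0.067, 0.069]
tcp_rot: [68.4, 89.9, -16.2]
wrist_force: [0.8, -0.4, -1.6]
opening: 0.0118
```

```bash
python3 - <<'E'
from workcell import bot;from h import *
a=np.radians(-5.4);plan(bot.get_obs(),None,[np.cos(a),-np.sin(a)])
E
```

```text
pos [0.5493 0.067  0.069 ] R cols [[0.002, 0.996, 0.094], [-0.001, 0.094, -0.996], [-1.0, 0.002, 0.001]] F [ 0.76 -0.39 -1.56] T [ 0.06 -0.    0.06] open 0.0118 t 7.75 q6 91.6
roll -8.606546568912243e-05
```

Emit:
apply_moves:
  commands:
    - [0,0,-0.002,0,-1]
    - [0,0,-0.005,0,-1]
    - [0,0,-0.008,0,-1]
    - [0,0,-0.011,0,-1]
    - [0,0,-0.014,0,-1]
    - [0,0,-0.017,0,-1]
    - [0,0,-0.02,0,-1]
    - [0,0,-0.02,0,-1]

```text
time: 8.55
ee_pos: [0.5474, 0.0873, 0.069]
tcp_rot: [69.6, 89.9, -15.0]
wrist_force: [0.1, 0.4, -1.4]
opening: 0.0122
```

```bash
python3 - <<'E'
from workcell import bot;from h import *
a=np.radians(-5.4);plan(bot.get_obs(),None,[np.cos(a),-np.sin(a)])
E
```

```text
pos [0.5474 0.0873 0.069 ] R cols [[0.002, 0.996, 0.094], [-0.001, 0.094, -0.996], [-1.0, 0.002, 0.001]] F [ 0.08  0.39 -1.42] T [0.03 0.05 0.02] open 0.0122 t 8.55 q6 93.7
roll 0.0003479332495117671
```

Emit:
apply_moves:
  commands:
    - [0,0,-0.002,0,-1]
    - [0,0,-0.004,0,-1]
    - [0,0,-0.006,0,-1]
    - [0,0,-0.008,0,-1]
    - [0,0,-0.01,0,-1]
    - [0,0,-0.012,0,-1]
    - [0,0,-0.014,0,-1]
    - [0,0,-0.016,0,-1]

```text
time: 9.35
ee_pos: [0.5459, 0.1027, 0.0689]
tcp_rot: [44.1, 89.8, -40.5]
wrist_force: [0.2, -4.0, -2.6]
opening: 0.012
```

```bash
python3 - <<'E'
from workcell import bot;from h import *
a=np.radians(-5.4);plan(bot.get_obs(),None,[np.cos(a),-np.sin(a)])
E
```

```text
pos [0.5459 0.1027 0.0689] R cols [[0.002, 0.996, 0.094], [-0.002, 0.094, -0.996], [-1.0, 0.002, 0.002]] F [ 0.16 -3.98 -2.58] T [-0.81 -0.06  0.  ] open 0.012 t 9.35 q6 95.3
roll -0.00030574153260243264
```

Emit:
apply_moves:
  commands:
    - [0,0,-0.003,0,-1]
    - [0,0,-0.006,0,-1]
    - [0,0,-0.009,0,-1]
    - [0,0,-0.012,0,-1]
    - [0,0,-0.014,0,-1]

```text
time: 9.85
ee_pos: [0.5446, 0.117, 0.0688]
tcp_rot: [43.6, 89.8, -41.0]
wrist_force: [1.0, -4.9, -3.1]
opening: 0.0119
```

```bash
python3 - <<'E'
from workcell import bot;from h import *
a=np.radians(-5.4);plan(bot.get_obs(),None,[np.cos(a),-np.sin(a)])
E
```

```text
pos [0.5446 0.117  0.0688] R cols [[0.002, 0.996, 0.094], [-0.002, 0.094, -0.996], [-1.0, 0.002, 0.002]] F [ 1.   -4.92 -3.09] T [-0.88 -0.09  0.02] open 0.0119 t 9.85 q6 96.8
roll -5.6608262996693526e-05
```

Emit:
apply_moves:
  commands:
    - [0,0,-0.003,0,-1]
    - [0,0,-0.006,0,-1]
    - [0,0,-0.009,0,-1]
    - [0,0,-0.012,0,-1]
    - [0,0,-0.012,0,-1]

```text
time: 10.35
ee_pos: [0.5433, 0.1296, 0.0687]
tcp_rot: [56.8, 89.9, -27.7]
wrist_force: [-0.3, 0.1, -3.2]
opening: 0.0122
```

```bash
python3 - <<'E'
from workcell import bot;from h import *
a=np.radians(-5.4);plan(bot.get_obs(),None,[np.cos(a),-np.sin(a)])
E
```

```text
pos [0.5433 0.1296 0.0687] R cols [[0.002, 0.996, 0.095], [-0.001, 0.095, -0.996], [-1.0, 0.002, 0.001]] F [-0.33  0.13 -3.17] T [-0.07 -0.07 -0.01] open 0.0122 t 10.35 q6 98.0
roll 0.0005472680490559156
```

Emit:
apply_moves:
  commands:
    - [0,0,0,0,-0.5]
    - [0,0,0,0,0.0]
    - [0,0,0,0,0.2]
    - [0,0,0,0,0.2]
    - [0,0,0,0,0.2]
    - [-0.02,0,0,0,0.2]
    - [-0.05,0,0,0,0.2]
    - [-0.075,0,0.0,0,0.2]
    - [-0.08,0,0.05,0,0.2]
    - [-0.08,0,0.1,0,0.2]
    - [-0.08,0,0.131,0,0.2]
    - [-0.08,0,0.131,0,0.2]

```text
time: 11.55
ee_pos: [0.5558, -0.004, 0.149]
tcp_rot: [50.5, 89.8, -34.3]
wrist_force: [0.2, -0.5, -0.2]
opening: 0.0514
```

```bash
python3 - <<'E'
from workcell import bot,cams;from h import *;import pickle
from scipy.optimize import least_squares
a=np.radians(-5.4);plan(bot.get_obs(),None,[np.cos(a),-np.sin(a)])
D={c:cams.camera(c) for c in('top','side')};pickle.dump(D,open('d2.pkl','wb'))
for c in D:
    d=D[c];W=cloud(d);X,Y,Z=W[...,0],W[...,1],W[...,2]
    ln=X-(.5535-.0945*(Y-.0156))
    for n,r,m in(('shaft',.007,(Y>.06)&(Y<.14)&(Z>.06)&(Z<.1)),('handle',.0125,(Y<.025)&(Y>-.12)&(Z>.06)&(Z<.11))):
        m=m&(abs(ln)<.02)
        P=W[m]
        if len(P)<15: print(c,n,len(P));continue
        y0=np.median(P[:,1]);f=lambda p:np.hypot((P[:,0]-p[0]-p[1]*(P[:,1]-y0))/np.hypot(1,p[1]),P[:,2]-p[2]-p[3]*(P[:,1]-y0))-r
        s=least_squares(f,[.548,-.09,.085,0.],loss='soft_l1',f_scale=.001).x
        print(c,n,len(P),'y0',y0,'x',s[0].round(4),np.degrees(np.arctan(s[1])).round(2),'z',s[2].round(4),'tilt',np.degrees(s[3]).round(2),np.std(f(s)).round(4),'y',P[:,1].min(),P[:,1].max())
a=cv2.resize(D['top']['frame'][215:290,290:420],None,fx=4,fy=4,interpolation=2);b=cv2.resize(D['side']['frame'][195:285,290:420],None,fx=3,fy=3,interpolation=2)
cv2.imwrite('pics/g.png',np.vstack([a[:,:390],b]))
E
```

```text
pos [ 0.5558 -0.004   0.149 ] R cols [[0.002, 0.996, 0.091], [-0.002, 0.091, -0.996], [-1.0, 0.002, 0.002]] F [ 0.18 -0.5  -0.2 ] T [-0.01  0.01  0.04] open 0.0514 t 11.55 q6 84.4
roll -0.0034306642314134717
top shaft 192 y0 0.09952916987899665 x 0.5477 -5.57 z 0.0831 tilt 0.19 0.0014 y 0.06112409518910238 0.13790063245771905
top handle 73 y0 0.016464071038460627 x 0.5557 -4.66 z 0.0825 tilt 0.42 0.0017 y -0.0008561927396408096 0.023978843754963973
side shaft 102 y0 0.09398741106927985 x 0.547 -5.77 z 0.0847 tilt 0.79 0.0013 y 0.06000514425953367 0.1284476095886928
side handle 126 y0 -0.0002509226141774053 x 0.5558 -5.14 z 0.0838 tilt -0.01 0.0014 y -0.03051427947831146 0.024375095155021113
```

View pics/g.png

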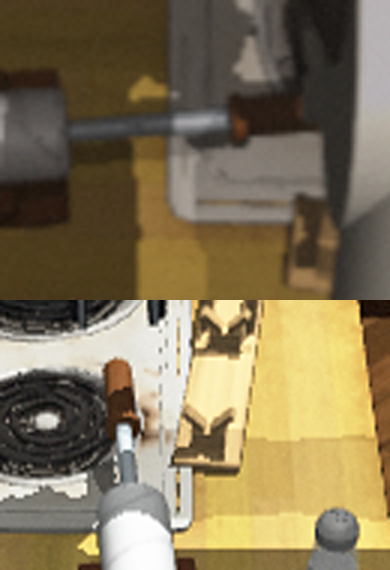

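```bash
python3 - <<'E'
from workcell import bot;from h import *
a=np.radians(-5.4);plan(bot.get_obs(),[.5556,-.001,.0675],[np.cos(a),-np.sin(a)])
t=__import__('pickle').load(open('d2.pkl','rb'))['top'];print(ray(t,347.75,246,.085))
E
```

```text
pos [ 0.5555 -0.0012  0.1489] R cols [[0.002, 0.996, 0.093], [-0.001, 0.093, -0.996], [-1.0, 0.002, 0.001]] F [-0.18  1.09 -0.24] T [ 0.01 -0.01 -0.01] open 0.0512 t 11.65 q6 84.6
shift [ 0.0814 -0.0001 -0.0003]
roll -0.0012397036113600546
[0.54691646 0.05211739 0.085     ]
```

Emit:
apply_moves:
  commands:
    - [0.03,0,0,-0.001,0.2]
    - [0.06,0,0,-0.001,0.2]
    - [0.075,0,0,-0.001,0.2]
    - [0.0814,0,0,-0.001,0.2]
    - [0.0814,0,0,-0.001,0.0]
    - [0.0814,0,0,-0.001,-0.3]
    - [0.0814,0,0,-0.001,-0.5]
    - [0.0814,0,0,-0.001,-0.7]
    - [0.0814,0,0,-0.001,-0.7]
    - [0.0814,0,0,-0.001,-0.7]
  newtons: 40

```text
time: 12.65
ee_pos: [0.556, -0.0012, 0.068]
tcp_rot: [76.0, 89.8, -8.6]
wrist_force: [0.1, 1.1, 0.6]
opening: 0.0236
```

```bash
python3 - <<'E'
from workcell import bot;from h import *
a=np.radians(-5.4);plan(bot.get_obs(),None,[np.cos(a),-np.sin(a)])
E
```

```text
pos [ 0.556  -0.0012  0.068 ] R cols [[0.003, 0.996, 0.094], [-0.0, 0.094, -0.996], [-1.0, 0.003, 0.001]] F [0.06 1.12 0.61] T [ 0.4  -0.1  -0.11] open 0.0236 t 12.65 q6 84.5
roll -0.00019673753424132023
```

Emit:
apply_moves:
  commands:
    - [0,0,-0.002,0,-1]
    - [0,0,-0.005,0,-1]
    - [0,0,-0.008,0,-1]
    - [0,0,-0.011,0,-1]
    - [0,0,-0.014,0,-1]
    - [0,0,-0.017,0,-1]
    - [0,0,-0.02,0,-1]

```text
time: 13.35
ee_pos: [0.5543, 0.0174, 0.0682]
tcp_rot: [39.9, 89.7, -44.8]
wrist_force: [0.1, -8.1, 1.6]
opening: 0.0235
```

```bash
python3 - <<'E'
from workcell import bot;from h import *
a=np.radians(-5.4);plan(bot.get_obs(),None,[np.cos(a),-np.sin(a)])
E
```

```text
pos [0.5543 0.0174 0.0682] R cols [[0.003, 0.996, 0.093], [-0.003, 0.093, -0.996], [-1.0, 0.003, 0.004]] F [ 0.14 -8.13  1.61] T [-1.43 -0.06  0.04] open 0.0235 t 13.35 q6 86.6
roll -0.0014337531638253243
```

Emit:
apply_moves:
  commands:
    - [0,0,-0.003,0,-1]
    - [0,0,-0.006,0,-1]
    - [0,0,-0.009,0,-1]
    - [0,0,-0.012,0,-1]
    - [0,0,-0.015,0,-1]
    - [0,0,-0.018,0,-1]
    - [0,0,-0.021,0,-1]
    - [0,0,-0.024,0,-1]

```text
time: 14.15
ee_pos: [0.5522, 0.0398, 0.0684]
tcp_rot: [25.2, 89.6, -59.6]
wrist_force: [0.4, -8.6, 3.3]
opening: 0.0235
```

```bash
python3 - <<'E'
from workcell import bot;from h import *
a=np.radians(-5.4);plan(bot.get_obs(),None,[np.cos(a),-np.sin(a)])
E
```

```text
pos [0.5522 0.0398 0.0684] R cols [[0.004, 0.996, 0.091], [-0.007, 0.091, -0.996], [-1.0, 0.003, 0.007]] F [ 0.37 -8.64  3.27] T [-1.64  0.07  0.11] open 0.0235 t 14.15 q6 89.1
roll -0.0026697200221972306
```

Emit:
apply_moves:
  commands:
    - [-0.0005,0,-0.002,0.002,-1]
    - [-0.0006,0,-0.005,0.002,-1]
    - [-0.0006,0,-0.008,0.002,-1]
    - [-0.0006,0,-0.011,0.002,-1]
    - [-0.0007,0,-0.014,0.002,-1]
    - [-0.0007,0,-0.016,0.002,-1]

```text
time: 14.75
ee_pos: [0.5507, 0.0543, 0.0691]
tcp_rot: [16.7, 89.4, -68.2]
wrist_force: [-0.5, -8.1, 2.8]
opening: 0.0236
```

```bash
python3 - <<'E'
from workcell import bot;from h import *
a=np.radians(-5.4);plan(bot.get_obs(),None,[np.cos(a),-np.sin(a)])
E
```

```text
pos [0.5507 0.0543 0.0691] R cols [[0.004, 0.996, 0.088], [-0.01, 0.088, -0.996], [-1.0, 0.003, 0.01]] F [-0.54 -8.11  2.8 ] T [-1.56  0.13  0.15] open 0.0236 t 14.75 q6 90.9
roll -0.005726938605679743
```

Emit:
apply_moves:
  commands:
    - [-0.0003,0,-0.0015,-0.003,-1]
    - [-0.0003,0,-0.003,-0.004,-1]
    - [-0.0003,0,-0.0045,-0.005,-1]
    - [-0.0003,0,-0.006,-0.005,-1]

```text
time: 15.15
ee_pos: [0.5501, 0.0591, 0.0693]
tcp_rot: [12.3, 89.3, -72.4]
wrist_force: [1.0, -7.4, 0.9]
opening: 0.0235
```

Emit:
apply_moves:
  commands:
    - [-0.0001,0,-0.001,0,-1]
    - [-0.0001,0,-0.0022,0,-1]
    - [-0.0001,0,-0.0034,0,-1]
    - [-0.0001,0,-0.0045,0,-1]

```text
time: 15.55
ee_pos: [0.5497, 0.0626, 0.0693]
tcp_rot: [9.7, 89.1, -75.0]
wrist_force: [0.3, -6.9, 1.6]
opening: 0.0237
```

Emit:
apply_moves:
  commands:
    - [-0.0001,0,-0.0012,0,-1]
    - [-0.0001,0,-0.0024,0,-1]
    - [-0.0002,0,-0.0036,0,-1]
    - [-0.0002,0,-0.005,0,-1]

```text
time: 15.95
ee_pos: [0.5492, 0.0666, 0.0693]
tcp_rot: [7.4, 89.0, -77.4]
wrist_force: [0.1, -7.1, -0.0]
opening: 0.0239
```

Emit:
apply_moves:
  commands:
    - [-0.0001,0,-0.0012,0,-1]
    - [-0.0001,0,-0.0024,0,-1]
    - [-0.0002,0,-0.0036,0,-1]
    - [-0.0002,0,-0.005,0,-1]

```text
time: 16.35
ee_pos: [0.5487, 0.0707, 0.0693]
tcp_rot: [5.8, 88.9, -79.1]
wrist_force: [1.0, -5.8, -0.0]
opening: 0.0234
```

Emit:
apply_moves:
  commands:
    - [-0.0001,0,-0.0012,0,-1]
    - [-0.0001,0,-0.0024,0,-1]
    - [-0.0002,0,-0.0036,0,-1]
    - [-0.0002,0,-0.005,0,-1]

```text
time: 16.75
ee_pos: [0.5483, 0.0747, 0.0693]
tcp_rot: [4.4, 88.8, -80.5]
wrist_force: [0.7, -7.6, 0.0]
opening: 0.0238
```

Emit:
apply_moves:
  commands:
    - [-0.0001,0,-0.0012,0,-1]
    - [-0.0001,0,-0.0024,0,-1]
    - [-0.0002,0,-0.0036,0,-1]
    - [-0.0002,0,-0.0045,0,-1]

```text
time: 17.15
ee_pos: [0.5478, 0.0782, 0.0694]
tcp_rot: [3.4, 88.7, -81.6]
wrist_force: [0.8, -7.3, 1.0]
opening: 0.0235
```

Emit:
apply_moves:
  commands:
    - [-0.0001,0,-0.001,0,-1]
    - [-0.0001,0,-0.002,0,-1]
    - [-0.0002,0,-0.003,0,-1]
    - [-0.0002,0,-0.004,0,-1]

```text
time: 17.55
ee_pos: [0.5474, 0.0813, 0.0693]
tcp_rot: [2.0, 88.6, -83.0]
wrist_force: [1.1, -6.8, 0.3]
opening: 0.0235
```

Emit:
apply_moves:
  commands:
    - [-0.0001,0,-0.001,0,-1]
    - [-0.0001,0,-0.002,0,-1]
    - [-0.0002,0,-0.003,0,-1]

```text
time: 17.85
ee_pos: [0.5471, 0.0827, 0.0694]
tcp_rot: [1.2, 88.4, -83.9]
wrist_force: [1.4, -14.0, 0.8]
opening: 0.0233
```

Force jumped from 7 to 14 N while the motion stalled. I'll confirm with one short, gentle push.

Emit:
apply_moves:
  commands:
    - [0,0,-0.001,0,-1]
    - [0,0,-0.002,0,-1]
    - [0,0,-0.0025,0,-1]

```text
time: 18.15
ee_pos: [0.5471, 0.0826, 0.0693]
tcp_rot: [1.0, 88.1, -84.2]
wrist_force: [1.1, -16.8, 0.9]
opening: 0.0236
```

Emit:
apply_moves:
  commands:
    - [0,0,0,0,-1]
    - [0,0,0,0,-0.45]
    - [0,0,0,0,-0.3]
    - [0,0,0,0,0]
    - [0,0,0,0,0.2]
    - [0,0,0,0,0.2]
    - [0,0,0,0,0.2]
    - [-0.02,0,0,0,0.2]
    - [-0.05,0,0,0,0.2]
    - [-0.08,0,0,0,0.2]
    - [-0.12,0,0,0,0.2]

```text
time: 19.25
ee_pos: [0.546, 0.0865, 0.1893]
tcp_rot: [-2.6, 88.1, -87.7]
wrist_force: [0.8, 0.6, -0.1]
opening: 0.0513
```

Emit:
apply_moves:
  commands:
    - [-0.03,0,0.04,0,0.2]
    - [-0.05,0,0.08,0,0.2]
    - [-0.05,0,0.12,0,0.2]
    - [-0.05,0,0.16,0,0.2]
    - [-0.05,-0.04,0.2,0,0.2]
    - [-0.05,-0.08,0.22,0,0.2]
    - [-0.05,-0.1,0.22,0,0.2]
    - [-0.05,-0.1,0.22,0,0.2]

```text
time: 20.05
ee_pos: [0.4629, -0.1402, 0.2478]
tcp_rot: [-0.7, 88.1, -86.0]
wrist_force: [0.7, -0.4, -0.2]
opening: 0.0513
```

```bash
python3 - <<'E'
from workcell import bot,cams;from h import *
o=bot.get_obs();plan(o)
D={c:cams.camera(c) for c in('top','side')}
for n in('salt_shaker_mid','jam_jar_mid','egg_timer_mid','coffee_pod_0_mid'):print(n,[[np.round(r['rect']) for r in cams.spot_in(n,c)[:1]] for c in D])
for c in D:
    d=D[c];W=cloud(d);X,Y,Z=W[...,0],W[...,1],W[...,2]
    ln=X-(.5484-.0945*(Y-.08))
    m=(abs(ln)<.02)&(Z>.06)&(Z<.11)&(Y>0)&(Y<.147);P=W[m];print(c,m.sum(),P[:,1].min(),[ (round(y,3),round(np.ptp(P[abs(P[:,1]-y)<.003][:,0]),4)) for y in np.arange(.06,.147,.006) if (abs(P[:,1]-y)<.003).any()])
a=cv2.resize(D['top']['frame'][215:290,280:410],None,fx=4,fy=4,interpolation=2);b=cv2.resize(D['side']['frame'][195:285,280:410],None,fx=4,fy=3,interpolation=2)
cv2.imwrite('pics/i.png',np.vstack([a,b]))
E
```

```text
pos [ 0.4629 -0.1402  0.2478] R cols [[0.002, 0.997, 0.082], [-0.034, 0.082, -0.996], [-0.999, -0.0, 0.034]] F [ 0.71 -0.38 -0.2 ] T [ 0.07 -0.02  0.01] open 0.0513 t 20.05 q6 69.5
salt_shaker_mid [[array([289., 304., 308., 323.])], [array([392., 262., 413., 302.])]]
jam_jar_mid [[array([147., 279., 186., 309.])], [array([372., 374., 407., 422.])]]
egg_timer_mid [[array([299., 174., 327., 201.])], [array([253., 267., 281., 294.])]]
coffee_pod_0_mid [[array([213., 306., 232., 323.])], [array([399., 340., 422., 363.])]]
top 393 0.051836175932294316 [(np.float64(0.06), np.float64(0.0218)), (np.float64(0.066), np.float64(0.0223)), (np.float64(0.072), np.float64(0.0238)), (np.float64(0.078), np.float64(0.0242)), (np.float64(0.084), np.float64(0.0216)), (np.float64(0.09), np.float64(0.022)), (np.float64(0.096), np.float64(0.0216)), (np.float64(0.102), np.float64(0.0242)), (np.float64(0.108), np.float64(0.0241)), (np.float64(0.114), np.float64(0.0242)), (np.float64(0.12), np.float64(0.0213)), (np.float64(0.126), np.float64(0.0243)), (np.float64(0.132), np.float64(0.0278)), (np.float64(0.138), np.float64(0.0242)), (np.float64(0.144), np.float64(0.0121))]
side 207 0.05154207279998238 [(np.float64(0.06), np.float64(0.0222)), (np.float64(0.066), np.float64(0.0197)), (np.float64(0.072), np.float64(0.0221)), (np.float64(0.078), np.float64(0.022)), (np.float64(0.084), np.float64(0.022)), (np.float64(0.09), np.float64(0.0243)), (np.float64(0.096), np.float64(0.0218)), (np.float64(0.102), np.float64(0.0217)), (np.float64(0.108), np.float64(0.0215)), (np.float64(0.114), np.float64(0.0215)), (np.float64(0.12), np.float64(0.0213)), (np.float64(0.126), np.float64(0.0238)), (np.float64(0.132), np.float64(0.0212)), (np.float64(0.138), np.float64(0.0))]
```

View pics/i.png

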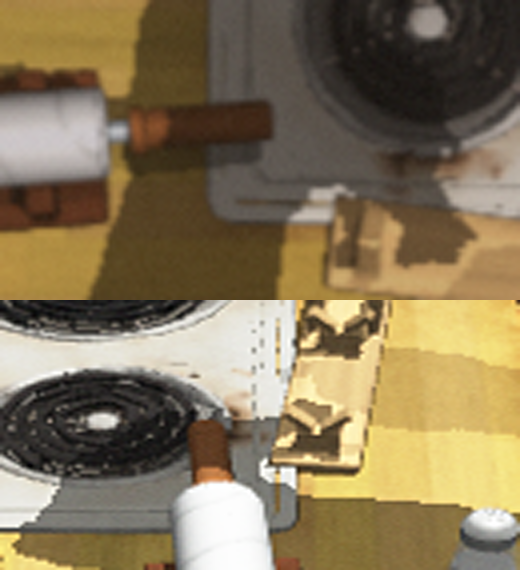

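The end face is at x≈107 and the collar at x≈131 in the top crop, so about 15 mm of shaft still shows. The other objects are where they were, and the gripper is clear.

```bash
python3 -c "
from workcell import bot
print(bot.job_done())"
```

```text
the job is handed in; nothing more can be done
None
```

The rolling pin is back together and handed in at about 20 s of the 72 s allowed.

1. **First grasp:** I lifted the axle out of its rest by the bare shaft, slid it about 90 mm into the bore (4–5 N drag) and let go. It stayed there.
2. **Second grasp:** I took hold of the wooden handle and pushed at 6–9 N. At about 174 mm depth the force rose to 14 N and the axle stopped. A second gentle push reached 17 N with no further movement, so I took that as the tip on the bearing and released.

**Last checks:**
- **Depth:** The final picture shows about 15 mm of shaft, which agrees with a depth of roughly 175 mm, inside the 155–180 mm range.
- **Other objects:** The salt shaker, jam jar, egg timer and coffee pod were found at their starting places, to within a few pixels.
- **Clearance:** The gripper is open and clear of everything, with the wrist force near zero.

**What didn't go cleanly:**
- **First close on the shaft:** The gripper was slightly off centre, which gave about 20 N at the wrist against the rest. I shifted it 1 mm and the force dropped before I lifted.
- **Tool tilt:** The tool leaned back by about 2° during the final push, with no noticeable side or vertical force.
- **Bearing contact:** This is judged only from the force rise and the stop, because the bearing cannot be seen.

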